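# Reset the photoreactor lamp behind its push-latch cover

## Task

The photoreactor lamp has tripped. Press the push-latch cover of the lamp control box so that it springs fully open, push the round reset button inside all the way down and let it come back up, then swing the cover down and press it in until it latches shut by itself. Nothing needs gripping: only touch and push, leave the square button unpressed, and do not lift or shift the glassware and tools around the box.

Things in the scene. Friction and masses are not known exactly. Their poses are not given: they have to be found in the camera images.
- lamp_box: Grey metal control box fixed on the bench, 160 mm along its x, 166 mm along its y, rim 70 mm high. Origin at the centre of its underside; x points from its front (nearer the robot) to its hinge side, z up. Its open top is closed by the cover. Inside, a panel 30 mm above the bench carries two buttons, left and right of a central slot. Its cover has a push-push latch.
- cover (a joint): Cover angle, rad: about 0 latched shut (level, top 80 mm above the bench, 10 mm above the rim), 1.65 fully open (just past vertical), -0.085 pressed to its firm stop (free edge 11 mm lower). Push-push latch: pressed to the stop and let go, a latched cover springs to 1.65 in about 2 s; a freed cover swung down, pressed to the stop and let go stays at 0. Shallow presses change nothing.
- cover_edge (a point): Middle of the free edge of the cover on its outer (top) face; moves with it; at the front (-x) of the box when shut. The cover is a grey plate 125 mm from hinge to edge, 150 mm wide, 14 mm thick, with a black strip near the edge. A wire cam hangs up to 40 mm under it, 100 mm from the hinge, within 10 mm of the middle.
- cover_hinge (a point): Middle of the hinge line, level with the cover underside: 66 mm above the bench, 65 mm to +x of the box centre, running along the box y. The open cover stands up here, outer face to +x. Its spring needs 2 N at the free edge when shut, under 1 N when open, more nearer the hinge; a damper adds 1.3 N at the edge per rad/s. Just before the stop the latch may add a few N; the stop itself is hard.
- round_button (a joint): Travel of the round reset button in m: 0 up, 0.006 fully down, straight down; springs back; 2 N to start, 4.3 N fully down. Push it to the bottom.
- round_button_top (a point): Centre of the top of the round reset button: a black cylindrical cap 24 mm across on a grey bezel 36 mm square and 8 mm high; the cap's top is 52 mm above the bench, 18 mm below the rim. It is on the panel 85 mm from the hinge line and 42 mm to one side of the middle, left or right.
- square_button (a joint): Travel of the square button in m: 0 up, 0.006 fully down. Not to be pressed.
- square_button_top (a point): Centre of the top of the square button: a black cap 22 mm square on a bezel like the other's, same height, on the other side of the middle.
- vial_a: Closed glass vial with black cap, 28 mm across, 55 mm tall, beside the box on its +y side; origin at its foot. Not to be moved.
- vial_b: The same vial on the -y side of the box. Not to be moved.
- amber_jar: Amber jar with white cap, 54 mm across, 85 mm tall, to the +y side of the box; origin at its foot. Not to be moved.
- beaker: Glass beaker 68 mm across, 85 mm tall, to the -y side of the box; origin at its foot. Not to be moved.
- hex_driver: Driver with black handle, about 160 mm long, lying on the bench behind the box, along its hinge side, under 35 mm tall. Not to be moved.
- mount_clamp: Black clamp block 40 x 55 x 22 mm with a red thumb knob (46 mm tall in all), beside the front corner of the box on its +y side; origin under its centre. Not to be moved.
- dish: Shallow glass dish 90 mm across, 16 mm tall, on the -y side of the box; origin at its foot. Not to be moved.
Not all that is in view belongs to the job. What is shaped like the lamp_box but blue or red is not meant.

How it is judged:
On the way, in this order (a step that is already met when the one before it is completed fails the run):
1. the latched cover is pressed in (value of joint cover below -0.03 rad), for 0.02 s.
2. the cover has sprung fully open (value of joint cover above 1.4 rad), for 0.1 s.
3. the round button is pushed down (value of joint round_button above 0.0045 m), for 0.05 s.
At the end, for the whole second after the job is handed in: The cover is latched shut and at rest (within 0.03 rad of 0) with nothing holding it, and both buttons are up (within 1.5 mm) (value of joint cover between -0.03 and 0.03 rad and velocity of joint cover between -0.05 and 0.05 rad/s and value of joint each of round_button, square_button below 0.0015 m); the robot touches nothing.
It fails at once if the square button is pressed (more than 3 mm) (value of joint square_button above 0.003 m).
It fails at once if a loose thing around the box is shifted more than 20 mm or lifted (distance of any of vial_a, vial_b, amber_jar, beaker, hex_driver, mount_clamp, dish from where it was at the start of the episode above 0.02 m or height (world z) of any of vial_a, vial_b, amber_jar, beaker, mount_clamp, dish above 0.01 m).
It fails at once if a vial, the jar, the beaker or the clamp is knocked over (tilted more than 0.5 rad) (angle between any of vial_a, vial_b, amber_jar, beaker, mount_clamp's own z axis and vertical above 0.5 rad).
It also fails if it takes over 64 s, if anything falls off the work surface, if the arm or the gripper's body presses on something with over 40 N, if the wrist force passes 120 N, or if a joint passes its speed limit or range.

## Robot

A 6-joint arm with a two-finger parallel gripper is mounted at the origin on the work surface. World frame = base frame: x ahead of the robot, y to its left, z up, the work surface at z = 0. Lengths are in m, angles in rad, forces in N, time in s.
With the tool pointing down it reaches from about 0.4 to 0.925 m from the base axis. Payload 12.5 kg.
Tool frame: the origin (TCP) lies at the very end of the fingers, on their centre line; the grasp point (between the pads) lies 19 mm behind it; z points along the fingers, y is the line along which they close (so a half turn about z gives the same grasp; the last joint's range is limited). The gripper opens to 95 mm and grips with 3 to 60 N. Pads are 20 mm wide; open, the fingers measure 119 mm over their backs; the gripper's body (75 mm by 180 mm) begins 59 mm behind the grasp point.
Start: joints at [1.073, 0.491, 1.559, -0, 1.092, -0.106], TCP at [0.239, 0.578, 0.192] pointing down, gripper open.
Joint ranges: [-3.1, 3.1], [-0.84, 2.19], [0.05, 2.79], [-1.13, 4.28], [0.06, 2.93], [-2.69, 2.69]. Speed limits (rad/s): [2.22, 2.22, 2.79, 3.14, 3.14, 3.14].

## Interface

Orientations are given as a rotation vector (axis times angle).
In Python, from rig import r, capture, get_calibration gives the robot as it stands. The module is installed in compiled form; this text tells all that it offers.
- The arm moves only by the shell command python3 -m creep 'ROWS'. ROWS is JSON, a list that holds one entry, the list of rows, each a list of 7 numbers: the shift along the tool's x, y, z in cm, then the turn, a rotation vector about the tool's x, y, z in rad, then the closure in counts, from 0 (fully open) to 255 (shut). A call has 1 to 10 rows; each row shifts and turns the commanded pose from where the row before left it, along the tool's axes as they then stand; what a row does not reach is not made up. A row lasts 1/10 s, in which the tool goes at most 50 mm and 8.59 degrees, less where a joint would pass 70% of its speed; a pose out of reach is approached as far as the arm can. A call is refused whole if a number of a shift passes 5 or a number of a turn 0.15, either way. A call with a gripper value outside its range is refused whole. The fingers move at their own pace and stop on an object; the grip force is fixed at half the most. Time passes only in rows, so rows that do not move let the fingers close. It gives the time, the measured TCP pose, the force, the opening and the grip force at its end, in the units of the state.
- r.sense(): the state, without advancing time (a new reading comes with each control period).
- capture(name): name is "side" or "top" or "wrist"; returns (picture, depth): 480x640x3 uint8, blue, green, red; 480x640 float32, m along the optical axis (not along the pixel's ray), 0 where there is no reading.
- get_calibration(name): a dict with "vertical_fov" (degrees; the focal length in pixels is half the picture's height over the tangent of half this angle, whatever the lens; pixels are square), "cx", "cy" (the principal point, pixels), "world_to_cam" (4x4, takes a point from world to camera coordinates); the wrist camera has in their place "tool_from_camera" (4x4, takes a point from camera to tool coordinates, whose origin is the TCP and whose axes are the flange's). Camera axes: x right, y down, z forward; pixel columns grow to the right and rows downward; lengths in m; the calibration is good to about 2 mm. The wrist camera is an equidistant fisheye: a pixel r from the principal point sees the ray r / f radians off the axis. A picture is of the moment at which its call begins: read the wrist's pose just before it. get_calibration takes no time and is no camera call.
- r.sign_off(): hands the job in; it is judged then, once.
The state is a dict: "time_s": time; "joint_positions": joint angles; "qd": joint speeds; "joint_torque": joint torques, N m; "tool_pos": TCP position; "eef_rot": TCP orientation; "wrist_force": force on the tool from outside, world axes, zero at the start; "moment": the same for the moment, N m; "finger_gap": finger opening in m; "gripper_force": force on a finger pad.
Only numpy, scipy, OpenCV 4.12 (cv2) and the standard library are available. Lean on these libraries where they do the work, as an engineer would, in place of code of your own. Each camera call takes 0.05 s, during which the arm holds its last target. There are 200 camera calls.

## Working session

There is one attempt and no reset: what is moved stays moved. The work goes in short steps, Python scripts to look and compute and a shell command to move; the robot and the scene stay as the last step left them, time stands still between calls to the robot, and variables do not carry over. Pictures are saved under pics/ and viewed, at most 10 in all, crops included, and the job is handed in when it is done.

```bash
mkdir -p pics; python3 - <<'E'
from rig import r,capture,get_calibration
import cv2,numpy as np
for n in("top","side"):
    p,d=capture(n);cv2.imwrite(f"pics/{n}0.png",p);np.save(f"{n}0.npy",d);c=get_calibration(n);print(n,c)
print(get_calibration("wrist"));s=r.sense();print(s)
E
```

```text
top {'vertical_fov': 53.53413439875187, 'cx': 321.674640965395, 'cy': 243.79045386361287, 'world_to_cam': array([[ 0.00895343, -0.99969717,  0.02292154,  0.02229437],
       [-0.99103192, -0.01192742, -0.13309194,  0.5195924 ],
       [ 0.13332503, -0.02152435, -0.9908386 ,  0.84167992],
       [ 0.        ,  0.        ,  0.        ,  1.        ]])}
side {'vertical_fov': 53.855562715082904, 'cx': 319.7522355244153, 'cy': 244.68896551251675, 'world_to_cam': array([[ 0.96099669, -0.27556087,  0.02348537, -0.47485016],
       [-0.12732919, -0.51623225, -0.84693066,  0.14663257],
       [ 0.24550486,  0.81090719, -0.53118442,  0.73409261],
       [ 0.        ,  0.        ,  0.        ,  1.        ]])}
{'vertical_fov': 65.70646984690485, 'cx': 320.3080979932879, 'cy': 237.101265623623, 'tool_from_camera': array([[ 3.56060414e-04, -9.55628693e-01, -2.94573716e-01,
         8.36629234e-02],
       [ 9.99999176e-01, -2.29570566e-05,  1.28320526e-03,
         2.73064037e-04],
       [-1.23303031e-03, -2.94573931e-01,  9.55627898e-01,
        -1.92928107e-01],
       [ 0.00000000e+00,  0.00000000e+00,  0.00000000e+00,
         1.00000000e+00]])}
{'time_s': 0.1, 'joint_positions': array([ 1.07340373e+00,  4.91469363e-01,  1.55937965e+00, -1.87170664e-05,
        1.09171168e+00, -1.05613563e-01]), 'qd': array([ 0.00126054, -0.00011616, -0.00205538,  0.00124673, -0.00254823,
        0.00029922]), 'joint_torque': array([ 2.66529023e-03, -6.13620687e+01, -2.58603609e+01,  6.93647820e-02,
        4.70256829e-02, -1.29320068e-05]), 'tool_pos': array([0.23852368, 0.57743905, 0.19134184]), 'eef_rot': array([-6.11410583e-01, -3.08124535e+00,  1.45961930e-03]), 'wrist_force': array([-0.14187721, -0.47697594,  0.04888491]), 'moment': array([0.0027918 , 0.02263719, 0.01615748]), 'gripper_force': 0.0, 'finger_gap': 0.09503646459346542}
```

View pics/top0.png

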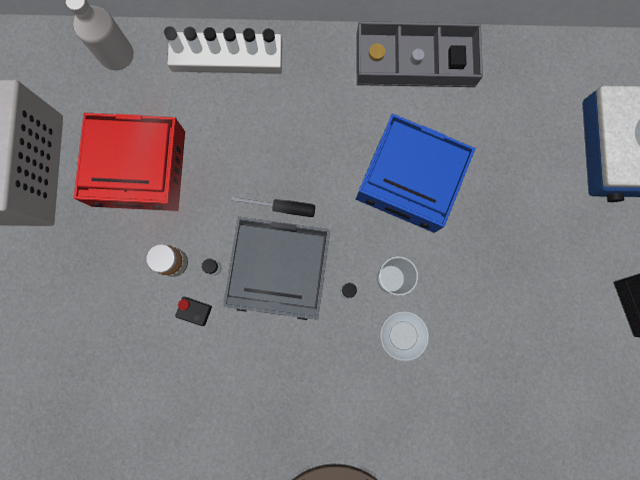

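View pics/side0.png

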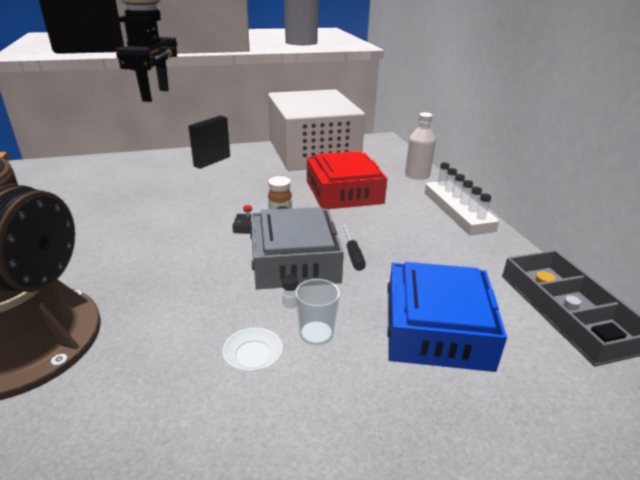

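The top view shows the grey box centred near (277,268). Its rim corners are about (240,218), (329,228), (320,318) and (226,308), with the black strip at (273,293) on the robot side. The side view confirms that the driver lies behind the hinge side and that the glassware is close on both sides.

```bash
cat > h.py <<'E'
import numpy as np,cv2
from rig import r,capture,get_calibration
from scipy.spatial.transform import Rotation as R
def cast(n,uv,z):
    c=get_calibration(n);f=240/np.tan(np.radians(c["vertical_fov"]/2));M=np.array(c["world_to_cam"])
    d=M[:3,:3].T@np.array([(uv[0]-c["cx"])/f,(uv[1]-c["cy"])/f,1]);o=-M[:3,:3].T@M[:3,3]
    return o+d*(z-o[2])/d[2]
E
python3 - <<'E'
from h import *
p=cv2.imread("pics/top0.png");d=np.load("top0.npy")
g=p.max(2).astype(int)
m=np.zeros(g.shape,np.uint8);m[283:303,240:306]=(g[283:303,240:306]<45)
n,l,st,ce=cv2.connectedComponentsWithStats(m);i=1+st[1:,4].argmax()
rr=cv2.minAreaRect(np.argwhere(l==i)[:,::-1].astype(np.float32));print("strip",st[i],ce[i],rr)
print("strip w",cast("top",ce[i],.08))
b=cv2.boxPoints(rr);print([cast("top",q,.08).round(4) for q in b])
# points map, top surface by height
c=get_calibration("top");f=240/np.tan(np.radians(c["vertical_fov"]/2));M=c["world_to_cam"]
v,u=np.mgrid[:480,:640];P=np.stack([(u-c["cx"])/f*d,(v-c["cy"])/f*d,d],-1)-M[:3,3];W=P@M[:3,:3]
reg=(u>205)&(u<340)&(v>205)&(v<325)
for lo,hi in((.074,.09),(.06,.074)):
    k=(reg&(W[...,2]>lo)&(W[...,2]<hi)).astype(np.uint8);
    cs=max(cv2.findContours(k,0,2)[0],key=cv2.contourArea);q=cv2.minAreaRect(W[...,:2][cs[:,0,1],cs[:,0,0]].astype(np.float32)*1000)
    print(lo,k.sum(),np.median(W[...,2][k>0]),q,cv2.boxPoints(q).round(0).tolist())
for nm,uv,z in(("jar",(162,259),.085),("viala",(210,267),.055),("vialb",(349,290),.055),("clampknob",(184,304),.046),("beaker",(398,276),.085),("driver",(294,208),.02)):print(nm,cast("top",uv,z).round(3))
E
```

```text
Traceback (most recent call last):
ValueError: attempt to get argmax of an empty sequence
```

```bash
python3 - <<'E'
from h import *
p=cv2.imread("pics/top0.png");d=np.load("top0.npy")
g=p.max(2).astype(int)
print(g[286:300,270],g[293,240:306:5])
m=np.zeros(g.shape,np.uint8);m[283:303,242:303]=(g[283:303,242:303]<65)
n,l,st,ce=cv2.connectedComponentsWithStats(m);i=1+st[1:,4].argmax()
rr=cv2.minAreaRect(np.argwhere(l==i)[:,::-1].astype(np.float32));print("strip",st[i],ce[i],rr)
print("strip w",cast("top",ce[i],.08))
b=cv2.boxPoints(rr);print([cast("top",q,.08).round(4) for q in b])
c=get_calibration("top");f=240/np.tan(np.radians(c["vertical_fov"]/2));M=c["world_to_cam"]
v,u=np.mgrid[:480,:640];P=np.stack([(u-c["cx"])/f*d,(v-c["cy"])/f*d,d],-1)-M[:3,3];W=P@M[:3,:3]
reg=(u>221)&(u<338)&(v>205)&(v<325)
for lo,hi in((.075,.09),(.055,.09)):
    k=(reg&(W[...,2]>lo)&(W[...,2]<hi)).astype(np.uint8);
    cs=max(cv2.findContours(k,0,2)[0],key=cv2.contourArea);q=cv2.minAreaRect(W[...,:2][cs[:,0,1],cs[:,0,0]].astype(np.float32)*1000)
    print(lo,k.sum(),np.median(W[...,2][k>0]),q,cv2.boxPoints(q).round(0).tolist())
for nm,uv,z in(("jar",(162,259),.085),("viala",(210,267),.055),("vialb",(349,290),.055),("clampknob",(184,304),.046),("beaker",(398,276),.085),("driver",(294,208),.02)):print(nm,cast("top",uv,z).round(3))
E
```

```text
[116 116 115 118 118  84  69  67  75 110 116 116 115 116] [115 115 117 108  99  72  67  57  64  84 106 118 116 113]
strip [271 293  31   6  72] [286.94444444 295.08333333] ((286.0099792480469, 294.9299621582031), (30.26417350769043, 2.404163122177124), 8.130102157592773)
strip w [0.42362303 0.0875837  0.08      ]
[array([0.4252, 0.1152, 0.08  ]), array([0.4293, 0.1147, 0.08  ]), array([0.4225, 0.0632, 0.08  ]), array([0.4184, 0.0637, 0.08  ])]
0.075 6257 0.08143853706942673 ((475.58642578125, 106.74111938476562), (150.45985412597656, 125.23601531982422), 82.73303985595703) [[404.0, 40.0], [528.0, 24.0], [547.0, 173.0], [423.0, 189.0]]
0.055 8165 0.08082760727781924 ((472.9984436035156, 106.88436126708984), (166.25173950195312, 160.2882843017578), 82.82352447509766) [[383.0, 34.0], [542.0, 14.0], [563.0, 179.0], [404.0, 199.0]]
jar [0.483 0.302 0.085]
viala [0.473 0.226 0.055]
vialb [ 0.434 -0.021  0.055]
clampknob [0.407 0.271 0.046]
beaker [ 0.458 -0.103  0.085]
driver [0.589 0.08  0.02 ]
```

```bash
python3 -m creep '[[[0,0,0,0,0,-0.134,255],[0,0,0,0,0,-0.134,255],[-1.2,-2.2,0,0,0,0,255],[-1.2,-2.2,0,0,0,0,255],[-1.2,-2.2,0,0,0,0,255],[-1.2,-2.2,0,0,0,0,255],[-1.2,-2.2,0,0,0,0,255],[-1.2,-2.2,0,0,0,0,255],[-1.2,-2.2,0,0,0,0,255],[-1.2,-2.2,0,0,0,0,255]]]'; python3 -m creep '[[[-1.2,-2.2,0,0,0,0,255],[-1.2,-2.2,0,0,0,0,255],[-1.2,-2.2,0,0,0,0,255],[-1.2,-2.2,0,0,0,0,255],[-1.2,-2.2,0,0,0,0,255],[-1.2,-2.2,0,0,0,0,255],[-1.2,-2.2,0,0,0,0,255],[-1.2,-2.2,0,0,0,0,255],[-1.2,-2.2,0,0,0,0,255],[0,0,0,0,0,0,255]]]'
cat >> h.py <<'E'
C=np.array([.473,.107,0]);a=np.radians(-7.25);ex=np.array([np.cos(a),np.sin(a),0]);ey=np.array([-np.sin(a),np.cos(a),0])
def box(p): p=np.asarray(p)-C; return np.array([p@ex,p@ey,p[2]])
def go(x,y,z):
    "tool-axis shift in cm to box point (mm)"
    s=r.sense();T=R.from_rotvec(s["eef_rot"]);t=C+ex*x/1e3+ey*y/1e3+np.array([0,0,z/1e3])
    print("t",round(s["time_s"],2),"box mm",(box(s["tool_pos"])*1e3).round(1),"F",s["wrist_force"].round(1),"shift cm",(T.inv().apply(t-s["tool_pos"])*100).round(2))
    print("x",T.apply([1,0,0]).round(3),"z",T.apply([0,0,1]).round(3),"want x",-ex.round(3))
E
python3 -c "
from h import *
go(-40,0,100)"
```

```text
time_s: 1.1
tool_pos: [0.3123, 0.3901, 0.1917]
eef_rot: [-0.194, -3.135, 0.0]
wrist_force: [-0.0, 0.6, 0.8]
finger_gap: 0.0203
gripper_force: 0.0
time_s: 2.1
tool_pos: [0.3955, 0.1795, 0.1917]
eef_rot: [-0.198, -3.135, 0.0]
wrist_force: [-0.5, -0.5, 0.4]
finger_gap: 0.0008
gripper_force: 0.0
t 2.1 box mm [-86.   62.2 191.7] F [-0.5 -0.5  0.4] shift cm [-4.6  -6.22  9.17]
x [-0.992  0.126  0.   ] z [-0. -0. -1.] want x [-0.992  0.126 -0.   ]
```

Orientation is on target. Next I go above the press point, then descend to just above the cover.

```bash
python3 -m creep '[[[-1.5,-2.1,2,0,0,0,255],[-1.5,-2.1,2,0,0,0,255],[-1.6,-2,2,0,0,0,255],[0,0,1.5,0,0,0,255],[0,0,1.5,0,0,0,255],[0,0,1,0,0,0,255],[0,0,0,0,0,0,255]]]'
python3 -c "
from h import *
go(-40,0,70)"
```

```text
time_s: 2.8
tool_pos: [0.4322, 0.1144, 0.0909]
eef_rot: [-0.194, -3.133, 0.0]
wrist_force: [-0.3, -1.2, -0.0]
finger_gap: 0.0007
gripper_force: 0.0
t 2.8 box mm [-41.4   2.2  90.9] F [-0.3 -1.2 -0. ] shift cm [-0.14 -0.22  2.09]
x [-0.992  0.123  0.002] z [-0.002 -0.    -1.   ] want x [-0.992  0.126 -0.   ]
```

```bash
python3 -m creep '[[[0,0,0.8,0,0,0,255],[0,0,0.4,0,0,0,255],[0,0,0.4,0,0,0,255],[0,0,0.3,0,0,0,255],[0,0,0.2,0,0,0,255],[0,0,0,0,0,0,255]]]'
```

```text
time_s: 3.4
tool_pos: [0.4328, 0.1141, 0.0707]
eef_rot: [-0.194, -3.135, -0.0]
wrist_force: [0.6, -0.1, 0.1]
finger_gap: 0.0003
gripper_force: 0.0
```

```bash
python3 - <<'E'
from h import *
p,d=capture("side");cv2.imwrite("pics/s1.png",cv2.resize(p[150:330,180:420],(800,600)));print(r.sense()["wrist_force"],r.sense()["tool_pos"])
E
```

```text
[-0.60150481  0.59962362  0.13858044] [0.43290105 0.11414212 0.07083134]
```

View pics/s1.png

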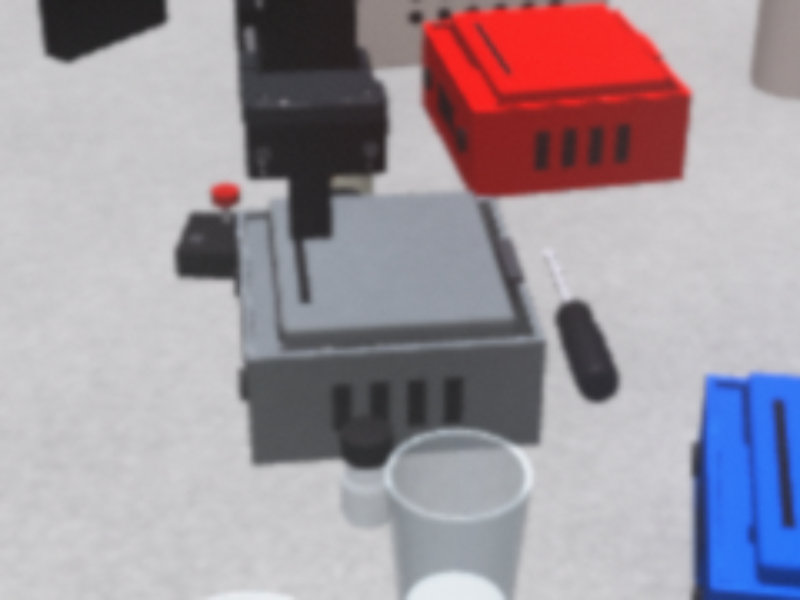

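The finger, ending at about (315,235) in the crop, rests on the cover beside the strip, and the cover looks slightly lowered. I'll press further in small steps and watch the force.

```bash
python3 -m creep '[[[0,0,0.15,0,0,0,255],[0,0,0,0,0,0,255]]]';python3 -m creep '[[[0,0,0.15,0,0,0,255],[0,0,0,0,0,0,255]]]'
```

```text
time_s: 3.65
tool_pos: [0.4329, 0.1141, 0.0693]
eef_rot: [0.194, 3.135, 0.0]
wrist_force: [0.7, 0.1, 0.1]
finger_gap: 0.0003
gripper_force: 0.0
time_s: 3.85
tool_pos: [0.4329, 0.1141, 0.0677]
eef_rot: [-0.194, -3.135, -0.0]
wrist_force: [0.2, -0.6, -0.2]
finger_gap: 0.0006
gripper_force: 0.0
```

```bash
python3 -m creep '[[[0,0,0.15,0,0,0,255],[0,0,0,0,0,0,255]]]';python3 -m creep '[[[0,0,0.15,0,0,0,255],[0,0,0,0,0,0,255]]]'
python3 - <<'E'
from h import *
p,d=capture("wrist");cv2.imwrite("pics/w1.png",p);print(r.sense()["wrist_force"])
q,e=capture("side");d0=np.load("side0.npy")
c=get_calibration("side");f=240/np.tan(np.radians(c["vertical_fov"]/2));M=c["world_to_cam"]
for u,v in((275,245),(290,245),(305,240),(320,240),(268,240),(300,225)):
  for D in(d0,e):
    z=D[v,u];print((u,v),((np.array([(u-c["cx"])/f*z,(v-c["cy"])/f*z,z])-M[:3,3])@M[:3,:3]).round(4))
E
```

```text
time_s: 4.05
tool_pos: [0.4329, 0.1141, 0.0662]
eef_rot: [-0.194, -3.135, -0.0]
wrist_force: [0.1, 0.4, -0.2]
finger_gap: 0.0006
gripper_force: 0.0
time_s: 4.25
tool_pos: [0.4328, 0.1141, 0.0647]
eef_rot: [-0.194, -3.135, -0.0]
wrist_force: [0.1, 0.4, -0.3]
finger_gap: 0.0003
gripper_force: 0.0
[0.26250669 0.61315741 0.27787642]
(275, 245) [0.4235 0.0473 0.08  ]
(275, 245) [0.4235 0.047  0.0802]
(290, 245) [0.4491 0.0406 0.0802]
(290, 245) [0.4494 0.0419 0.0794]
(305, 240) [0.4787 0.0493 0.081 ]
(305, 240) [0.479  0.0504 0.0804]
(320, 240) [0.5057 0.0454 0.0794]
(320, 240) [0.5055 0.0448 0.0798]
(268, 240) [0.4144 0.0646 0.0814]
(268, 240) [0.4145 0.0655 0.0808]
(300, 225) [0.4837 0.1066 0.0796]
(300, 225) [0.4834 0.1054 0.0803]
```

View pics/w1.png

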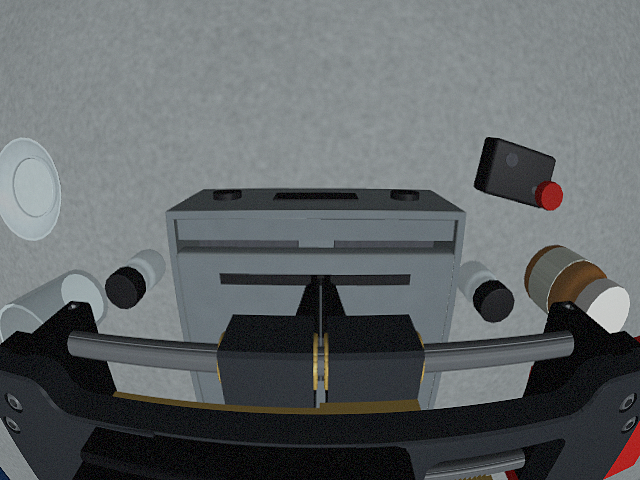

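The wrist view shows the closed fingertips at (320,277) over the strip, and the depth says the cover is unmoved. So the fingertips are still above it. I'll measure the gap with the side camera.

```bash
python3 - <<'E'
from h import *
q,e=capture("side")
c=get_calibration("side");f=240/np.tan(np.radians(c["vertical_fov"]/2));M=c["world_to_cam"]
v,u=np.mgrid[:480,:640];P=np.stack([(u-c["cx"])/f*e,(v-c["cy"])/f*e,e],-1)-M[:3,3];W=P@M[:3,:3]
for vv in range(196,228,2):
  uu=273;print(vv,[(q[vv,k].max(),*(W[vv,k]*1000).round(0).astype(int)) for k in (270,273,276)])
E
```

```text
196 [(np.uint8(39), np.int64(415), np.int64(33), np.int64(183)), (np.uint8(41), np.int64(420), np.int64(34), np.int64(183)), (np.uint8(38), np.int64(425), np.int64(31), np.int64(184))]
198 [(np.uint8(41), np.int64(415), np.int64(34), np.int64(179)), (np.uint8(42), np.int64(420), np.int64(33), np.int64(179)), (np.uint8(41), np.int64(425), np.int64(32), np.int64(180))]
200 [(np.uint8(42), np.int64(415), np.int64(33), np.int64(177)), (np.uint8(39), np.int64(420), np.int64(35), np.int64(175)), (np.uint8(40), np.int64(425), np.int64(33), np.int64(176))]
202 [(np.uint8(41), np.int64(415), np.int64(35), np.int64(172)), (np.uint8(40), np.int64(420), np.int64(33), np.int64(172)), (np.uint8(41), np.int64(425), np.int64(34), np.int64(171))]
204 [(np.uint8(40), np.int64(415), np.int64(35), np.int64(168)), (np.uint8(40), np.int64(420), np.int64(34), np.int64(168)), (np.uint8(40), np.int64(425), np.int64(33), np.int64(168))]
206 [(np.uint8(41), np.int64(415), np.int64(35), np.int64(165)), (np.uint8(39), np.int64(433), np.int64(104), np.int64(128)), (np.uint8(40), np.int64(438), np.int64(104), np.i
[... 1182 characters left out ...]
4(109), np.int64(97)), (np.uint8(42), np.int64(432), np.int64(107), np.int64(97)), (np.uint8(38), np.int64(438), np.int64(106), np.int64(97))]
222 [(np.uint8(41), np.int64(427), np.int64(109), np.int64(92)), (np.uint8(41), np.int64(433), np.int64(111), np.int64(90)), (np.uint8(41), np.int64(438), np.int64(107), np.int64(92))]
224 [(np.uint8(55), np.int64(427), np.int64(113), np.int64(86)), (np.uint8(98), np.int64(434), np.int64(120), np.int64(81)), (np.uint8(118), np.int64(440), np.int64(118), np.int64(81))]
226 [(np.uint8(71), np.int64(427), np.int64(114), np.int64(81)), (np.uint8(164), np.int64(433), np.int64(112), np.int64(81)), (np.uint8(168), np.int64(438), np.int64(111), np.int64(81))]
```

The side depth puts the real fingertip at z ≈ 88 mm while the reported value is 65 mm, an offset of about 23 mm. The cameras agree on the box height. I'll trust contact and keep going down under force watch.

```bash
python3 -m creep '[[[0,0,0.3,0,0,0,255],[0,0,0,0,0,0,255]]]';python3 -m creep '[[[0,0,0.2,0,0,0,255],[0,0,0,0,0,0,255]]]';python3 -m creep '[[[0,0,0.2,0,0,0,255],[0,0,0,0,0,0,255]]]';python3 -m creep '[[[0,0,0.2,0,0,0,255],[0,0,0,0,0,0,255]]]'
```

```text
time_s: 4.6
tool_pos: [0.4328, 0.1141, 0.0615]
eef_rot: [-0.194, -3.135, -0.0]
wrist_force: [-0.6, 0.4, -0.1]
finger_gap: 0.0006
gripper_force: 0.0
time_s: 4.8
tool_pos: [0.4328, 0.1141, 0.0596]
eef_rot: [-0.194, -3.135, -0.0]
wrist_force: [0.5, -0.0, 0.0]
finger_gap: 0.0005
gripper_force: 0.0
time_s: 5.0
tool_pos: [0.4328, 0.1142, 0.0577]
eef_rot: [-0.194, -3.135, -0.0]
wrist_force: [0.3, 0.9, 3.1]
finger_gap: 0.0003
gripper_force: 1.0
time_s: 5.2
tool_pos: [0.4327, 0.1142, 0.0557]
eef_rot: [-0.194, -3.135, -0.0]
wrist_force: [-1.1, 0.2, 2.2]
finger_gap: 0.0003
gripper_force: 1.2
```

Contact came at reported z ≈ 58, so the offset is about +22 mm. The stop should be near 49.

```bash
python3 -m creep '[[[0,0,0.2,0,0,0,255],[0,0,0.2,0,0,0,255],[0,0,0,0,0,0,255]]]';python3 -m creep '[[[0,0,0.15,0,0,0,255],[0,0,0,0,0,0,255]]]';python3 -m creep '[[[0,0,0.1,0,0,0,255],[0,0,0,0,0,0,255]]]'
```

```text
time_s: 5.5
tool_pos: [0.4328, 0.1141, 0.0516]
eef_rot: [-0.194, -3.135, 0.0]
wrist_force: [-2.2, -0.2, 3.0]
finger_gap: 0.0002
gripper_force: 1.2
time_s: 5.7
tool_pos: [0.4329, 0.1141, 0.0502]
eef_rot: [-0.194, -3.136, -0.0]
wrist_force: [-2.8, 0.3, 3.4]
finger_gap: 0.0003
gripper_force: 1.2
time_s: 5.9
tool_pos: [0.4329, 0.1141, 0.0494]
eef_rot: [0.194, 3.136, 0.0]
wrist_force: [-2.8, 0.3, 4.7]
finger_gap: 0.0004
gripper_force: 2.2
```

```bash
python3 -m creep '[[[0,0,0.1,0,0,0,255],[0,0,0,0,0,0,255]]]';python3 -m creep '[[[0,0,0.1,0,0,0,255],[0,0,0,0,0,0,255]]]'
```

```text
time_s: 6.1
tool_pos: [0.4329, 0.1142, 0.049]
eef_rot: [0.194, 3.135, 0.0]
wrist_force: [-5.9, -0.4, 16.1]
finger_gap: 0.0005
gripper_force: 8.3
time_s: 6.3
tool_pos: [0.433, 0.1142, 0.0487]
eef_rot: [0.194, 3.134, 0.0]
wrist_force: [-8.6, -0.3, 29.6]
finger_gap: 0.0004
gripper_force: 15.1
```

At the stop (30 N). Now retract quickly straight up and wait for the cover to swing open.

```bash
python3 -m creep '[[[0,0,-4,0,0,0,255],[0,0,-4,0,0,0,255],[0,0,-4,0,0,0,255],[0,0,-4,0,0,0,255],[0,0,-4,0,0,0,255],[0,0,0,0,0,0,255],[0,0,0,0,0,0,255],[0,0,0,0,0,0,255],[0,0,0,0,0,0,255],[0,0,0,0,0,0,255]]]';python3 -m creep '[[[0,0,0,0,0,0,255],[0,0,0,0,0,0,255],[0,0,0,0,0,0,255],[0,0,0,0,0,0,255],[0,0,0,0,0,0,255],[0,0,0,0,0,0,255],[0,0,0,0,0,0,255],[0,0,0,0,0,0,255],[0,0,0,0,0,0,255],[0,0,0,0,0,0,255]]]'
python3 - <<'E'
from h import *
go(-24,42,52)
w,_=capture("wrist");p,d=capture("side");np.save("side1.npy",d);cv2.imwrite("pics/side1f.png",p)
cv2.imwrite("pics/c2.png",np.vstack([cv2.resize(w,(400,300)),cv2.resize(p[120:330,180:460],(400,300))]))
E
```

```text
time_s: 7.3
tool_pos: [0.4327, 0.1141, 0.2464]
eef_rot: [-0.194, -3.134, 0.0]
wrist_force: [0.2, 0.0, 0.4]
finger_gap: 0.0003
gripper_force: 0.0
time_s: 8.3
tool_pos: [0.4329, 0.1141, 0.2474]
eef_rot: [0.194, 3.135, 0.0]
wrist_force: [0.1, 0.6, -0.3]
finger_gap: 0.0005
gripper_force: 0.0
t 8.3 box mm [-40.7   2.  247.4] F [ 0.1  0.6 -0.3] shift cm [-1.68  3.99 19.54]
x [-0.992  0.124 -0.   ] z [ 0.  0. -1.] want x [-0.992  0.126 -0.   ]
```

View pics/c2.png

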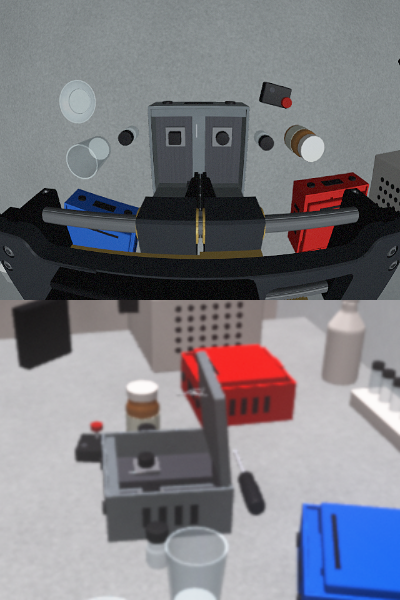

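Cover is open. The round button is on the +y (jar/clamp) side at (222,137) in the wrist view, and the square one is on the other side.

```bash
python3 - <<'E'
from h import *
p=cast("side",(283,232),.052);print((box(p)*1e3).round(1))
E
python3 -m creep '[[[-0.9,2,0,0,0,0,255],[-0.9,2,0,0,0,0,255],[0,0,4,0,0,0,255],[0,0,4,0,0,0,255],[0,0,4,0,0,0,255],[0,0,3,0,0,0,255],[0,0,2,0,0,0,255],[0,0,1.5,0,0,0,255],[0,0,0,0,0,0,255],[0,0,0,0,0,0,255]]]'
python3 - <<'E'
from h import *
go(-20,42,30)
w,_=capture("wrist");p,d=capture("side")
cv2.imwrite("pics/c3.png",np.vstack([w[120:330,220:500],p[170:310,200:480]]))
E
```

```text
[-20.   25.1  52. ]
time_s: 9.4
tool_pos: [0.4559, 0.1517, 0.0626]
eef_rot: [-0.194, -3.135, -0.0]
wrist_force: [0.4, -0.4, 0.2]
finger_gap: 0.0003
gripper_force: 0.0
t 9.4 box mm [-22.6  42.1  62.6] F [ 0.4 -0.4  0.2] shift cm [-0.26 -0.01  3.26]
x [-0.992  0.123  0.   ] z [-0.  0. -1.] want x [-0.992  0.126 -0.   ]
```

View pics/c3.png

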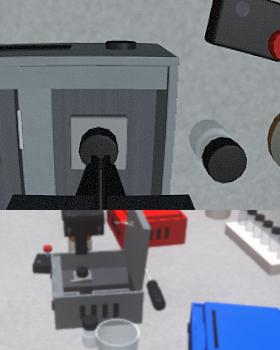

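The wrist crop shows the fingertips lined up with the round cap, at about (98,148). Now descend and press.

```bash
python3 -m creep '[[[0,0,1.5,0,0,0,255],[0,0,1.3,0,0,0,255],[0,0,0.3,0,0,0,255],[0,0,0.2,0,0,0,255],[0,0,0,0,0,0,255]]]';python3 -m creep '[[[0,0,0.2,0,0,0,255],[0,0,0.1,0,0,0,255],[0,0,0,0,0,0,255]]]';python3 -m creep '[[[0,0,0.1,0,0,0,255],[0,0,0.1,0,0,0,255],[0,0,0,0,0,0,255]]]'
```

```text
time_s: 10.0
tool_pos: [0.456, 0.1517, 0.0299]
eef_rot: [0.194, 3.135, 0.0]
wrist_force: [0.1, 0.4, -0.1]
finger_gap: 0.0004
gripper_force: 0.0
time_s: 10.3
tool_pos: [0.456, 0.1517, 0.0266]
eef_rot: [0.194, 3.135, 0.001]
wrist_force: [1.2, 1.7, 3.6]
finger_gap: 0.0005
gripper_force: 1.4
time_s: 10.6
tool_pos: [0.456, 0.1517, 0.0244]
eef_rot: [0.194, 3.135, 0.0]
wrist_force: [1.7, 0.9, 4.5]
finger_gap: 0.0004
gripper_force: 1.9
```

```bash
python3 -m creep '[[[0,0,0.1,0,0,0,255],[0,0,0,0,0,0,255]]]';python3 -m creep '[[[0,0,0.1,0,0,0,255],[0,0,0,0,0,0,255]]]'
```

```text
time_s: 10.8
tool_pos: [0.456, 0.1517, 0.0235]
eef_rot: [0.194, 3.135, 0.0]
wrist_force: [2.6, -0.2, 5.8]
finger_gap: 0.0001
gripper_force: 2.6
time_s: 11.0
tool_pos: [0.4561, 0.1517, 0.0233]
eef_rot: [0.194, 3.134, 0.001]
wrist_force: [-1.5, -0.0, 18.3]
finger_gap: 0.0003
gripper_force: 9.4
```

Button bottomed at 18 N. Now straight up, over the cover, and down behind it.

```bash
python3 -m creep '[[[0,0,-2,0,0,0,255],[0,0,-4,0,0,0,255],[0,0,-4,0,0,0,255],[0,0,-4,0,0,0,255],[0,0,-4,0,0,0,255],[0,0,-4,0,0,0,255],[0,0,-2,0,0,0,255],[0,0,0,0,0,0,255]]]';python3 -m creep '[[[-2.5,-0.7,0,0,0,0,255],[-2.5,-0.7,0,0,0,0,255],[-2.5,-0.7,0,0,0,0,255],[-2.5,-0.7,0,0,0,0,255],[-2.5,-0.7,0,0,0,0,255],[-2.3,-0.7,0,0,0,0,255],[0,0,0,0,0,0,255],[0,0,0,0,0,0,255]]]'
python3 - <<'E'
from h import *
go(125,0,143)
p,d=capture("side")
c=get_calibration("side");f=240/np.tan(np.radians(c["vertical_fov"]/2));M=c["world_to_cam"]
v,u=np.mgrid[:480,:640];P=np.stack([(u-c["cx"])/f*d,(v-c["cy"])/f*d,d],-1)-M[:3,3];W=(P@M[:3,:3]-C);B=np.stack([W@ex,W@ey,W[...,2]],-1)*1e3
k=(d>0)&(B[...,0]>40)&(B[...,0]<150)&(abs(B[...,1])<78)&(B[...,2]>90)
print("behind/at cover x,z ranges");
for lo in range(90,300,15):
    q=B[k&(B[...,2]>=lo)&(B[...,2]<lo+15)]
    if len(q):print(lo,len(q),q[:,0].min().round(),q[:,0].max().round(),q[:,1].min().round())
E
```

```text
time_s: 11.8
tool_pos: [0.4562, 0.1517, 0.2645]
eef_rot: [0.194, 3.132, 0.002]
wrist_force: [0.9, -0.4, 0.2]
finger_gap: 0.0
gripper_force: 0.0
time_s: 12.6
tool_pos: [0.5966, 0.0915, 0.2603]
eef_rot: [-0.195, -3.132, 0.0]
wrist_force: [0.2, -0.1, -0.7]
finger_gap: 0.0003
gripper_force: 0.0
t 12.6 box mm [1.246e+02 2.000e-01 2.603e+02] F [ 0.2 -0.1 -0.7] shift cm [-0.08 -0.02 11.73]
x [-0.992  0.124  0.003] z [-0.003  0.    -1.   ] want x [-0.992  0.126 -0.   ]
behind/at cover x,z ranges
90 169 65.0 80.0 -78.0
105 184 66.0 81.0 -78.0
120 184 67.0 83.0 -78.0
135 182 69.0 83.0 -78.0
150 190 67.0 84.0 -78.0
165 231 41.0 86.0 -78.0
180 358 72.0 87.0 -78.0
270 16 113.0 137.0 -7.0
285 125 112.0 136.0 -10.0
```

```bash
python3 -m creep '[[[0,0,3,0,0,0,255],[0,0,3,0,0,0,255],[0,0,3,0,0,0,255],[0,0,2.7,0,0,0,255],[0,0,0,0,0,0,255]]]';python3 -m creep '[[[1.2,0,0,0,0,0,255],[1.2,0,0,0,0,0,255],[1,0,0,0,0,0,255],[0.9,0,0,0,0,0,255],[0.9,0,0,0,0,0,255],[0.9,0,0.1,0,0,0,255],[1,0,0.1,0,0,0,255]]]'
python3 -c "
from h import *
go(54,0,142)"
```

```text
time_s: 13.15
tool_pos: [0.5948, 0.0921, 0.1423]
eef_rot: [-0.193, -3.13, 0.001]
wrist_force: [-0.3, 0.4, -0.2]
finger_gap: 0.0002
gripper_force: 0.0
time_s: 13.85
tool_pos: [0.5264, 0.1005, 0.1435]
eef_rot: [0.194, 3.135, 0.0]
wrist_force: [2.6, -0.2, 0.1]
finger_gap: 0.0008
gripper_force: 1.2
t 13.85 box mm [ 53.8   0.3 143.5] F [ 2.6 -0.2  0.1] shift cm [-0.02 -0.03  0.15]
x [-0.992  0.124 -0.001] z [ 0.001  0.    -1.   ] want x [-0.992  0.126 -0.   ]
```

In contact and pushing the cover with about 2.6 N. Next I follow the arc down.

```bash
python3 -m creep '[[[0.9,0,0.3,0,0,0,255],[0.9,0,0.4,0,0,0,255],[0.95,0,0.5,0,0,0,255],[0.95,0,0.6,0,0,0,255],[0.7,0,0.7,0,0,0,255],[0.7,0,0.7,0,0,0,255],[0.65,0,0.75,0,0,0,255],[0.65,0,0.8,0,0,0,255]]]'
python3 -c "
from h import *
go(-10,0,96)"
python3 -m creep '[[[0.4,0,0.9,0,0,0,255],[0.4,0,0.9,0,0,0,255],[0.3,0,0.9,0,0,0,255],[0.2,0,0.7,0,0,0,255],[0,0,0,0,0,0,255]]]'
python3 -c "
from h import *
go(-23,0,58)"
```

```text
time_s: 14.65
tool_pos: [0.4631, 0.1084, 0.0951]
eef_rot: [0.194, 3.135, 0.0]
wrist_force: [2.5, 0.1, 1.7]
finger_gap: 0.0
gripper_force: 1.5
t 14.65 box mm [-10.    0.1  95.1] F [2.5 0.1 1.7] shift cm [ 0.   -0.01 -0.09]
x [-0.992  0.123 -0.   ] z [ 0.  0. -1.] want x [-0.992  0.126 -0.   ]
time_s: 15.15
tool_pos: [0.45, 0.1099, 0.0608]
eef_rot: [-0.194, -3.134, 0.0]
wrist_force: [-0.6, 0.3, 1.3]
finger_gap: 0.0004
gripper_force: 1.1
t 15.15 box mm [-23.2  -0.   60.8] F [-0.6  0.3  1.3] shift cm [-0.02  0.    0.28]
x [-0.992  0.123  0.001] z [-0.002 -0.    -1.   ] want x [-0.992  0.126 -0.   ]
```

```bash
python3 -m creep '[[[0,0,0.4,0,0,0,255],[0,0,0.3,0,0,0,255],[0,0,0.2,0,0,0,255],[0,0,0,0,0,0,255]]]';python3 -m creep '[[[0,0,0.1,0,0,0,255],[0,0,0,0,0,0,255]]]';python3 -m creep '[[[0,0,0.1,0,0,0,255],[0,0,0,0,0,0,255]]]'
```

```text
time_s: 15.55
tool_pos: [0.4504, 0.1099, 0.0526]
eef_rot: [-0.194, -3.135, 0.0]
wrist_force: [-2.3, -0.3, 4.0]
finger_gap: 0.0006
gripper_force: 1.5
time_s: 15.75
tool_pos: [0.4506, 0.1099, 0.0518]
eef_rot: [0.194, 3.135, 0.0]
wrist_force: [-1.5, -0.2, 3.1]
finger_gap: 0.0002
gripper_force: 1.5
time_s: 15.95
tool_pos: [0.4506, 0.1099, 0.0509]
eef_rot: [0.194, 3.135, 0.0]
wrist_force: [-2.7, 0.3, 5.0]
finger_gap: 0.0004
gripper_force: 2.3
```

```bash
python3 -m creep '[[[0,0,0.1,0,0,0,255],[0,0,0,0,0,0,255]]]';python3 -m creep '[[[0,0,0.1,0,0,0,255],[0,0,0,0,0,0,255]]]';python3 -m creep '[[[0,0,0.05,0,0,0,255],[0,0,0,0,0,0,255]]]'
```

```text
time_s: 16.15
tool_pos: [0.4507, 0.1099, 0.0506]
eef_rot: [0.194, 3.135, 0.0]
wrist_force: [-5.2, -0.5, 15.3]
finger_gap: 0.0007
gripper_force: 8.2
time_s: 16.35
tool_pos: [0.4507, 0.1099, 0.0503]
eef_rot: [0.194, 3.134, 0.0]
wrist_force: [-8.2, -1.0, 29.3]
finger_gap: 0.0003
gripper_force: 14.8
time_s: 16.55
tool_pos: [0.4507, 0.11, 0.0502]
eef_rot: [0.194, 3.134, 0.0]
wrist_force: [-10.3, -1.1, 36.1]
finger_gap: 0.0003
gripper_force: 18.2
```

At the stop again. I'll let go, wait and check.

```bash
python3 -m creep '[[[0,0,-1,0,0,0,255],[0,0,-3,0,0,0,255],[0,0,-4,0,0,0,255],[0,0,-4,0,0,0,255],[0,0,-4,0,0,0,255],[0,0,-2,0,0,0,255],[0,0,0,0,0,0,255],[0,0,0,0,0,0,255],[0,0,0,0,0,0,255],[0,0,0,0,0,0,255]]]'
python3 -m creep '[[[0,0,0,0,0,0,255],[0,0,0,0,0,0,255],[0,0,0,0,0,0,255],[0,0,0,0,0,0,255],[0,0,0,0,0,0,255],[0,0,0,0,0,0,255],[0,0,0,0,0,0,255],[0,0,0,0,0,0,255],[0,0,0,0,0,0,255],[0,0,0,0,0,0,255]]]'
python3 - <<'E'
from h import *
p,e=capture("side");cv2.imwrite("pics/end.png",p[130:370,180:480]);d0=np.load("side0.npy")
print(r.sense()["wrist_force"])
for u,v in((275,245),(290,245),(305,240),(320,240),(268,240),(300,225)):print(d0[v,u]-e[v,u])
E
```

```text
time_s: 17.55
tool_pos: [0.4502, 0.1099, 0.2271]
eef_rot: [-0.194, -3.134, 0.0]
wrist_force: [0.6, 0.6, -0.4]
finger_gap: 0.0005
gripper_force: 0.0
time_s: 18.55
tool_pos: [0.4505, 0.1099, 0.2283]
eef_rot: [0.194, 3.136, 0.0]
wrist_force: [0.2, -0.1, 0.5]
finger_gap: 0.0007
gripper_force: 0.0
[-0.31515455 -0.45172892  0.55225962]
0.004595101
0.0009806156
-0.0012936592
0.0023322105
-0.0012069345
0.0011070967
```

View pics/end.png

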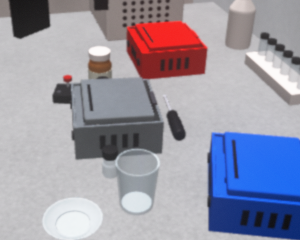

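The cover (at about (115,100) in the crop) is shut and level, matching the initial depth, and everything around the box is in place.

```bash
python3 -c "
from rig import r
print(r.sign_off())"
```

```text
the job is handed in; nothing more can be done
None
```

The cover was pressed and sprang open, the round reset button was pushed to the bottom and released, and the cover was swung down and latched shut again. The job is handed in at about 19 s; the sign-off returned no verdict, but the last picture and depth check show the cover shut and level and nothing around the box moved.

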